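# Park the scraps bowl, then hold the sprung caddy lid just short of balance

### The job

First slide the shallow bowl across the worktop, without lifting it, until it stands wholly on the round cork mat. Then raise the steel scraps caddy's lid by its wooden handle clearly past the balance point where its spring takes over, and ease it back to a few degrees short of that point (ten degrees at most), so that it would fall shut by itself once let go while I scrape the bowl out. Never let the lid fly open or drop, leave the other things alone, and finish while still holding the lid there: do not let go.

Things in the scene. Friction and masses are not known exactly. Their poses are not given: they have to be found in the camera images.
- bowl: The shallow round bowl to be slid: open, flared, 90 mm across its rim, 30 mm tall, foot about 60 mm across, rim wall from 16 to 30 mm high, about 90 g (varies). Origin: centre of its underside; z is up. It slides on the worktop when its rim is pushed low from the side.
- mat_disc: The round cork mat, flat on the worktop (1 mm, so thin that nothing catches on it), 130 mm in diameter, fixed. Origin: its centre, on the worktop.
- caddy: The steel scraps caddy, an open box 170 mm deep (its x), 190 mm wide (its y), walls 125 mm high, with a hinged lid; it is fixed to the worktop. Origin: centre of its underside; its x points from its front to its back, so the front and the lid's handle lie on its -x side.
- hinge (a point): The middle of the lid's hinge axis at the caddy's upper back edge: 85 mm behind the caddy's origin (its +x) and 131 mm above the worktop. The axis is parallel to the caddy's y.
- grip (a point): Centre of the lid's wooden handle: a round bar 50 mm long, 18 mm thick, parallel to the hinge, on a 16 mm wide neck at its middle, 35 mm before the lid's front edge, 211 mm from the hinge axis. Closed, it is level with the hinge; its height is 131 + 211 sin(angle) mm. Pinch it end to end from above, fingers closing parallel to the hinge; the bar can turn between the pads as the lid swings.
- lid (a joint): Opening angle of the lid (176 x 196 x 12 mm, 0.3 kg), rad: 0 closed and level, grows as the front rises, stop at 1.5. Balance point of its over-centre spring: 0.80 (46 degrees; handle centre 282 mm above the worktop). Below it the lid is driven shut, above it thrown open, by about 2 N m per rad away from it (at the handle: 6 N when shut, 0.9 N at 0.1 rad below balance).
- jar_honey: Bystander, to be left alone: glass jar with a screw lid, 66 mm across, 84 mm tall. Origin: centre of its underside.
- mug_1: Bystander, to be left alone: mug with one handle, 86 x 121 mm, 99 mm tall. Origin: centre of its underside.
- kitchen_timer: Bystander, to be left alone: wind-up timer, 67 mm across, 59 mm tall. Origin: centre of its underside.
- shaker_l: Bystander, to be left alone: shaker with a domed top, 44 mm across, 90 mm tall. Origin: centre of its underside.
- shaker_r: Bystander, to be left alone: shaker with a domed top, 44 mm across, 90 mm tall. Origin: centre of its underside.
Mind the look-alikes: they are no part of the job. Leave any green or pink look-alike of the bowl alone.

How it is judged:
On the way, in this order (a step that is already met when the one before it is completed fails the run):
1. the bowl stands at rest wholly on the cork mat (its centre within 20 mm of the mat's) (horizontal distance between bowl and mat_disc below 0.02 m and linear speed of bowl below 0.02 m/s and height (world z) of bowl below 0.008 m), for 0.3 s.
2. the lid is raised past its balance point, to 0.86 rad or more, by the fingers (value of joint lid above 0.86 rad and contact force between the fingers and caddy above 0.3 N), for 0.1 s.
At the end, for the whole second after the job is handed in: The lid is held still by the fingers between 0.60 and 0.78 rad, below its balance point at 0.80 rad (fingers press on it with more than 0.3 N), and the bowl stands upright and at rest on the worktop with its centre within 20 mm of the mat's centre. The program ends while holding the lid (all of step 1 and value of joint lid between 0.6 and 0.78 rad and velocity of joint lid between -0.05 and 0.05 rad/s and contact force between the fingers and caddy above 0.3 N and angle between bowl's own z axis and vertical below 0.15 rad); the arm keeps its last pose, push and grip.
It fails at once if the bowl is lifted off the worktop or tipped over (height (world z) of bowl above 0.015 m or angle between bowl's own z axis and vertical above 0.6 rad).
It fails at once if the lid is let fly open (beyond 1.3 rad) (value of joint lid above 1.3 rad).
It fails at once if the lid is let drop (closing faster than 2 rad/s) (velocity of joint lid below -2 rad/s).
It fails at once if one of the other things is shifted by more than 30 mm (distance of any of jar_honey, mug_1, kitchen_timer, shaker_l, shaker_r from where it was at the start of the episode above 0.03 m).
It also fails if it takes over 54 s, if anything falls off the work surface, if the arm or the gripper's body presses on something with over 40 N, if the wrist force passes 120 N, or if a joint passes its speed limit or range.

### The arm

A 6-joint arm with a two-finger parallel gripper is mounted at the origin on a cart in front of the work surface, level with it; the furniture and walls round the work are solid. World frame = base frame: x ahead of the robot, y to its left, z up, the work surface at z = 0. Lengths are in m, angles in rad, forces in N, time in s.
With the tool pointing down it reaches from about 0.4 to 0.925 m from the base axis. Payload 12.5 kg.
Tool frame: the origin (TCP) lies between the finger pads; the fingertips stand 19 mm ahead of it and the grasp point (between the pads) is the TCP; x points along the fingers, y is the direction in which the jaws open and shut, and the axes are right-handed (so a half turn about x gives the same grasp; the last joint's range is limited). The gripper opens to 95 mm and grips with 3 to 60 N. Pads are 20 mm wide; open, the fingers measure 119 mm over their backs; the gripper's body (75 mm by 180 mm) begins 59 mm behind the grasp point.
Start: joints at [-1.455, 0.491, 1.559, -0, 1.092, -0.106], TCP at [0.138, -0.61, 0.234] pointing down, gripper open.
Joint ranges: [-3.1, 3.1], [-0.84, 2.19], [0.05, 2.79], [-1.13, 4.28], [0.06, 2.93], [-2.69, 2.69]. Speed limits (rad/s): [2.22, 2.22, 2.79, 3.14, 3.14, 3.14].

### API

Orientations are given as [roll, pitch, yaw] about the fixed x, y, z axes, in that order (R = Rz(yaw) Ry(pitch) Rx(roll)).
In Python, from rig import ctrl gives the robot as it stands.
- The arm moves only by the tool arm_command, never from a script. Its argument "plan" is a list of rows, each a list of 6 numbers: the shift along the tool's x, y, z in cm, then the turn, a rotation vector about the tool's x, y, z in degrees. A call has 1 to 20 rows; each row is the pose to reach, as a shift and turn from the pose measured when the call began, along the tool's axes at that moment; what a row does not reach only later rows make up. A row lasts 1/10 s, in which the tool goes at most 50 mm and 8.59 degrees, less where a joint would pass 70% of its speed; a pose out of reach is approached as far as the arm can. A call with a gripper value outside its range is refused whole. "grip" is the opening, from 0 (shut) to 1 (fully open), set as the call begins (left out, the last holds). The fingers move at their own pace and stop on an object; "newtons" is the grip in N (left out, the last holds). Time passes only in rows, so rows that repeat a pose let the fingers close. It gives the time, the measured TCP pose, the force and the opening at its end, in the units of the state.
- ctrl.get_state(): the state, without advancing time (a new reading comes with each control period).
- ctrl.snapshot(name): name is "scene" or "top" or "wrist"; returns the picture (400x640x3 uint8, red, green, blue); there is no depth.
- ctrl.camera_model(name): a dict with "fov_y" (degrees; the focal length in pixels is half the picture's height over the tangent of half this angle, whatever the lens; pixels are square), "cx", "cy" (the principal point, pixels), "dist" ([k1, k2, p1, p2, k3] as OpenCV has them; the pictures are not rectified), "rvec" (rotation vector, rad) and "tvec" (3), from world to camera coordinates, as OpenCV has them. Camera axes: x right, y down, z forward; pixel columns grow to the right and rows downward; lengths in m; the calibration is good to about 2 mm. A picture is of the moment at which its call begins: read the wrist's pose just before it. camera_model takes no time and is no camera call; for the wrist camera it gives the pose at the moment of the call.
- ctrl.finish_job(): hands the job in, once; it reports no verdict.
The state is a dict: "time": time; "joint_positions": joint angles; "joint_velocities": joint speeds; "effort": joint torques, N m; "ee_pos": TCP position; "ee_rot": TCP orientation; "ft_force": force on the tool from outside, world axes, zero at the start; "ft_torque": the same for the moment, N m; "finger_gap": finger opening in m.
Only numpy, scipy, OpenCV 4.12 (cv2) and the standard library are available. Lean on these libraries where they do the work, as an engineer would, in place of code of your own. Each camera call takes 0.05 s, during which the arm holds its last target. There are 200 camera calls.

## Working session

There is one attempt and no reset: what is moved stays moved. The work goes in short steps, Python scripts to look and compute and a tool call to move; the robot and the scene stay as the last step left them, time stands still between calls to the robot, and variables do not carry over. Pictures are saved under pics/ and viewed, about 8 in all and at most 12, crops included, and the job is handed in when it is done.

Besides the shell and the picture viewer there is one more tool, called after ">>>" as a command line: name --pt "numbers of a row" for each row, then --argument value for the rest. arm_command: Moves the arm, as the interface text tells. Its arguments: {"type":"object","properties":{"plan":{"type":"array","items":{"type":"array","items":{"type":"number"}}},"grip":{"type":"number"},"newtons":{"type":"number"}},"required":["plan"]}

```bash
mkdir -p pics; ls; python3 - <<'E'
from rig import ctrl
import cv2
s=ctrl.get_state();print(s)
for n in("scene","top"):
    print(n,ctrl.camera_model(n)); cv2.imwrite(f"pics/{n}0.png",ctrl.snapshot(n)[:,:,::-1])
E
```

```text
pics
{'time': 0.0, 'joint_positions': array([-1.45456751e+00,  4.91549419e-01,  1.55945814e+00, -4.80226921e-05,
        1.09170387e+00, -1.05618205e-01]), 'joint_velocities': array([ 0.00112816, -0.00198353, -0.00062523,  0.00152985,  0.00161805,
       -0.00056421]), 'effort': array([ 2.79886110e-03, -6.12631845e+01, -2.58179712e+01,  6.93554711e-02,
        4.82566771e-02, -1.06624213e-04]), 'ee_pos': array([ 0.13749357, -0.60945352,  0.23306505]), 'ee_rot': array([-1.63836348,  1.56967674,  1.72509836]), 'ft_force': array([0.52999156, 0.57835784, 0.11188858]), 'ft_torque': array([0.01627743, 0.0227602 , 0.00976844]), 'finger_gap': 0.09537174603984462}
scene {'fov_y': 54.25018617184425, 'cx': 326.7231702350866, 'cy': 198.45418329245763, 'dist': array([-0.09613551,  0.        ,  0.        ,  0.        ,  0.        ]), 'rvec': array([ 2.20332776, -0.99086858,  0.40332216]), 'tvec': array([-0.33734708,  0.40459609,  1.12159038])}
top {'fov_y': 55.88307020627669, 'cx': 318.51229765031167, 'cy': 196.2410486281466, 'dist': array([0.02429488, 0.        , 0.        , 0.        , 0.        ]), 'rvec': array([ 2.16646976, -2.18345327,  0.09774624]), 'tvec': array([0.05857581, 0.58429493, 1.14786632])}
```

View pics/top0.png

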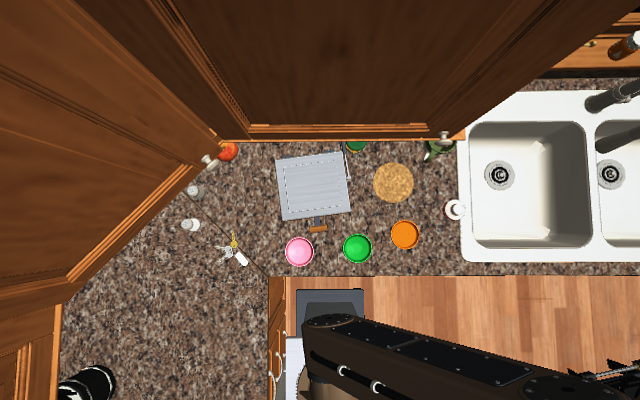

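View pics/scene0.png

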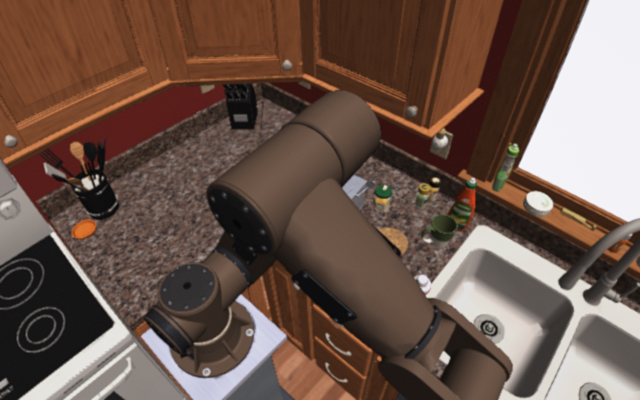

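The top view shows the orange bowl at (404,235), the mat at (393,183), the caddy lid around (314,185) with its handle at (318,227), and the green and pink look-alikes at (357,248) and (299,251). In the scene view the arm blocks most of the work area. I'll measure from the top view.

```bash
cat > h.py <<'E'
import numpy as np,cv2
from rig import ctrl
from scipy.spatial.transform import Rotation as Ro
def KD(m,sh=(400,640)):
    f=sh[0]/2/np.tan(np.radians(m["fov_y"])/2)
    return np.array([[f,0,m["cx"]],[0,f,m["cy"]],[0,0,1.]]),np.array(m["dist"])
def ray(m,uv,z):
    K,D=KD(m);R=cv2.Rodrigues(np.array(m["rvec"]))[0];t=np.array(m["tvec"])
    p=cv2.undistortPoints(np.array(uv,float).reshape(-1,1,2),K,D).reshape(-1,2)
    d=np.c_[p,np.ones(len(p))]@R; c=-R.T@t
    return c+d*((z-c[2])/d[:,2])[:,None]
def mask(im,lo,hi):
    hsv=cv2.cvtColor(im,cv2.COLOR_RGB2HSV);return cv2.inRange(hsv,np.array(lo),np.array(hi))
def big(mk,box=None):
    if box is not None:
        x0,y0,x1,y1=box;k=np.zeros_like(mk);k[y0:y1,x0:x1]=mk[y0:y1,x0:x1];mk=k
    cs=cv2.findContours(mk,cv2.RETR_EXTERNAL,cv2.CHAIN_APPROX_NONE)[0]
    return max(cs,key=cv2.contourArea)
E
python3 - <<'E'
from h import *
im=cv2.imread("pics/top0.png")[:,:,::-1].copy();m=ctrl.camera_model("top")
np.set_printoptions(precision=4,suppress=True)
R=cv2.Rodrigues(np.array(m["rvec"]))[0];print("cam",-R.T@m["tvec"])
c=big(mask(im,(5,150,120),(22,255,255)),(380,210,430,260));e=cv2.fitEllipse(c);print("bowl",e,ray(m,[e[0]],.03))
for n,lo,hi,b in(("green",(45,120,60),(80,255,255),(335,225,380,270)),("pink",(140,40,120),(179,255,255),(280,230,320,270))):
    e=cv2.fitEllipse(big(mask(im,lo,hi),b));print(n,e[0],ray(m,[e[0]],.03))
c=big(mask(im,(8,60,110),(25,255,255)),(365,155,420,207));e=cv2.fitEllipse(c);print("mat",e,ray(m,[e[0]],.001))
mk=mask(im,(90,15,130),(130,120,255));c=big(cv2.morphologyEx(mk,cv2.MORPH_CLOSE,np.ones((7,7))),(260,140,370,225))
r=cv2.minAreaRect(c);print("lid",r);bp=cv2.boxPoints(r);P=ray(m,bp,.137);print(P,P.mean(0))
print([np.linalg.norm(P[i]-P[i-1]) for i in range(4)])
h=big(mask(im,(3,100,40),(22,255,255)),(300,218,335,240));r=cv2.minAreaRect(h);print("handle",r,ray(m,[r[0]],.137))
print("others",ray(m,[(356,146),(438,150),(455,210),(193,190),(191,225),(228,152)],.08))
print("edges", ray(m,[(270,275),(460,275)],0),ray(m,[(220,140),(465,138)],.3))
cv2.imwrite("pics/crop0.png",cv2.resize(im[125:285,170:490,::-1],None,fx=2.5,fy=2.5,interpolation=2))
E
```

```text
cam [0.4789 0.0539 1.1959]
bowl ((404.9344482421875, 234.04026794433594), (28.0267391204834, 29.09885025024414), 150.2064208984375) [[ 0.4658 -0.2105  0.03  ]]
green (357.1227111816406, 247.87152099609375) [[ 0.4246 -0.0631  0.03  ]]
pink (298.88970947265625, 251.22056579589844) [[0.4158 0.1154 0.03  ]]
mat ((391.67572021484375, 180.9289093017578), (53.98088455200195, 58.903953552246094), 92.24356842041016) [[ 0.6342 -0.1798  0.001 ]]
lid ((313.65594482421875, 182.92279052734375), (63.63911819458008, 71.3154296875), 82.09283447265625)
[[ 0.6898  0.1799  0.137 ]
 [ 0.7166 -0.0215  0.137 ]
 [ 0.5365 -0.0436  0.137 ]
 [ 0.5105  0.1549  0.137 ]] [0.6133 0.0674 0.137 ]
[np.float64(0.18106503366882237), np.float64(0.2031604097513906), np.float64(0.1814809914893282), np.float64(0.20015683082581165)]
handle ((317.3529968261719, 226.91180419921875), (11.156637191772461, 18.19017219543457), 75.96376037597656) [[0.4886 0.0579 0.137 ]]
others [[ 0.7306 -0.0598  0.08  ]
 [ 0.7162 -0.305   0.08  ]
 [ 0.5359 -0.3485  0.08  ]
 [ 0.6014  0.4265  0.08  ]
 [ 0.4978  0.43    0.08  ]
 [ 0.7152  0.3244  0.08  ]]
edges [[ 0.3415  0.2074  0.    ]
 [ 0.3377 -0.3842  0.    ]] [[ 0.6981  0.2907  0.3   ]
 [ 0.698  -0.2999  0.3   ]]
```

View pics/crop0.png

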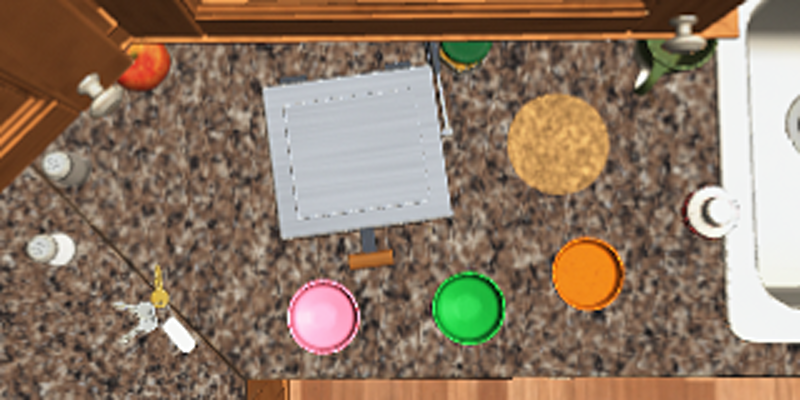

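The crop shows the mat circle centred near crop (558,144), which is (393.2,182.6) in the full picture. The mask fit was off because it picked up background. The bowl is at crop (588,273), and the green jar sits right behind the caddy's back corner. I'll refit the mat and plan the approach.

```bash
cat >> h.py <<'E'
def go(pos,yaw_y=None,verbose=True):
    """shift (cm) and rotvec (deg) in tool axes; yaw_y: wanted world direction of tool y (xy) with tool x straight down"""
    s=ctrl.get_state();R=Ro.from_euler("xyz",s["ee_rot"]).as_matrix()
    sh=R.T@(np.array(pos)-s["ee_pos"])*100
    rv=np.zeros(3)
    if yaw_y is not None:
        y=np.r_[np.array(yaw_y,float)/np.linalg.norm(yaw_y),0];x=np.array([0,0,-1.])
        if y@R[:,1]<0:y=-y
        T=np.c_[x,y,np.cross(x,y)];rv=Ro.from_matrix(R.T@T).as_rotvec(degrees=True)
    print("t",round(s["time"],2),"pos",s["ee_pos"].round(4),"F",s["ft_force"].round(1),"gap",round(s["finger_gap"],4),"\nshift",sh.round(2),"rot",rv.round(2));return R
E
python3 - <<'E'
from h import *
np.set_printoptions(precision=4,suppress=True)
im=cv2.imread("pics/top0.png")[:,:,::-1].copy();m=ctrl.camera_model("top")
mk=cv2.morphologyEx(mask(im,(12,75,120),(25,255,255)),cv2.MORPH_OPEN,np.ones((5,5)))
c=big(mk,(368,158,418,207));e=cv2.minEnclosingCircle(cv2.convexHull(c));print(e,cv2.fitEllipse(c))
e=cv2.fitEllipse(c)
M=ray(m,[e[0]],0)[0];B=np.array([.4658,-.2105,0]);d=M-B;L=np.hypot(*d[:2]);u=d/L;print("M",M,"L",L,"u",u)
p=B-u*.075;p[2]=.1
print(go(p,(-u[1],u[0])))
E
```

```text
((393.9378662109375, 182.00601196289062), 21.978717803955078) ((393.0756530761719, 182.0143585205078), (40.85811233520508, 40.90457534790039), 106.87983703613281)
M [ 0.6309 -0.1843  0.    ] L 0.16711477762755522 u [0.9877 0.1566 0.    ]
t 0.1 pos [ 0.1375 -0.6095  0.2331] F [-0.1  0.2  0.2] gap 0.095 
shift [ 13.35 -32.17 -33.32] rot [ 3.69 -0.    0.06]
[[-0.0001  0.2199 -0.9755]
 [ 0.001  -0.9755 -0.2199]
 [-1.     -0.001  -0.0001]]
```

>>> arm_command --pt "2 -4 -4 0 0 0" --pt "4 -8 -8 0 0 0" --pt "6 -12 -12 1 0 0" --pt "6 -16 -16 2 0 0" --pt "6 -20 -20 3 0 0" --pt "6 -24 -24 3.7 0 0" --pt "6 -28 -29 3.7 0 0" --pt "6 -32.2 -33.3 3.7 0 0" --pt "6 -32.2 -33.3 3.7 0 0" --pt "8 -32.2 -33.3 3.7 0 0" --pt "10 -32.2 -33.3 3.7 0 0" --pt "11 -32.2 -33.3 3.7 0 0" --pt "12 -32.2 -33.3 3.7 0 0" --pt "12 -32.2 -33.3 3.7 0 0" --pt "12 -32.2 -33.3 3.7 0 0" --grip 0.63

```text
time: 1.6
ee_pos: [0.3913, -0.2226, 0.1136]
ee_rot: [-1.544, 1.57, 1.754]
ft_force: [-0.2, -0.3, 0.6]
finger_gap: 0.0599
```

```bash
python3 - <<'E'
from h import *
u=np.array([.9877,.1566,0]);B=np.array([.4658,-.2105,0])
p=B-u*.075;p[2]=.028
print(go(p,(-u[1],u[0])))
im=ctrl.snapshot("top");cv2.imwrite("pics/top1.png",cv2.resize(im[125:285,330:490,::-1],None,fx=3,fy=3))
E
```

```text
t 1.6 pos [ 0.3913 -0.2226  0.1136] F [-0.2 -0.3  0.6] gap 0.0599 
shift [ 8.56 -0.02 -0.04] rot [-0.06  0.    0.06]
[[-1.87031281e-04  1.55533591e-01 -9.87830586e-01]
 [ 1.01203247e-03 -9.87830068e-01 -1.55533701e-01]
 [-9.99999470e-01 -1.02880629e-03  2.73500794e-05]]
```

View pics/top1.png

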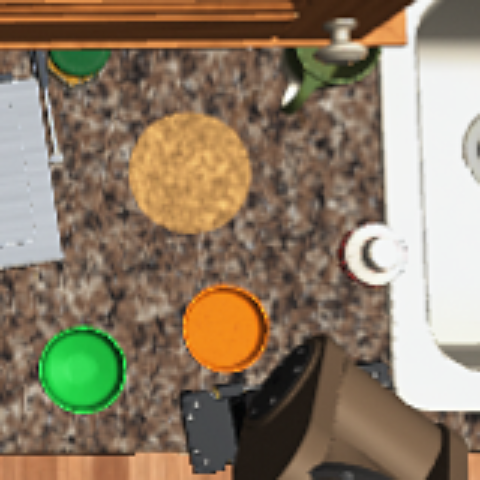

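The gripper stands squarely behind the bowl. I'll lower it and push.

>>> arm_command --pt "3 0 0 0 0 0" --pt "6 0 0 0 0 0" --pt "8 0 0 0 0 0" --pt "8.6 0 0 0 0 0" --pt "8.6 0 0 0 0 0" --pt "8.6 0 -1 0 0 0" --pt "8.6 0 -2 0 0 0" --pt "8.6 0 -2.5 0 0 0" --pt "8.6 0 -3 0 0 0" --pt "8.6 0 -3.5 0 0 0" --pt "8.6 0 -4 0 0 0" --pt "8.6 0 -4.6 0 0 0" --pt "8.6 0 -5.2 0 0 0" --pt "8.6 0 -5.8 0 0 0" --pt "8.6 0 -6.4 0 0 0" --pt "8.6 0 -7 0 0 0" --pt "8.6 0 -7.6 0 0 0" --pt "8.6 0 -8.2 0 0 0" --pt "8.6 0 -8.8 0 0 0" --pt "8.6 0 -9.4 0 0 0"

```text
time: 3.65
ee_pos: [0.4848, -0.2078, 0.0279]
ee_rot: [-2.108, 1.57, 1.19]
ft_force: [-0.6, 0.4, 2.2]
finger_gap: 0.0599
```

```bash
python3 - <<'E'
from h import *
np.set_printoptions(precision=4,suppress=True)
u=np.array([.9877,.1566,0]);M=np.array([.6309,-.1843,0])
p=M-u*.0435;p[2]=.028
print(go(p,(-u[1],u[0])))
im=ctrl.snapshot("top");m=ctrl.camera_model("top")
k=mask(im,(5,150,120),(22,255,255));c=big(cv2.morphologyEx(k,cv2.MORPH_OPEN,np.ones((3,3))),(370,150,430,250));e=cv2.minEnclosingCircle(c);print(e,ray(m,[e[0]],.03))
cv2.imwrite("pics/top2.png",cv2.resize(im[125:285,330:490,::-1],None,fx=3,fy=3))
E
```

```text
t 3.65 pos [ 0.4848 -0.2078  0.0279] F [-0.6  0.4  2.2] gap 0.0599 
shift [ -0.01  -0.04 -10.45] rot [-0.06 -0.02  0.03]
[[ 0.0003  0.1556 -0.9878]
 [ 0.0007 -0.9878 -0.1556]
 [-1.     -0.0006 -0.0004]]
((396.2878723144531, 209.71212768554688), 11.805949211120605) [[ 0.5407 -0.1861  0.03  ]]
```

View pics/top2.png

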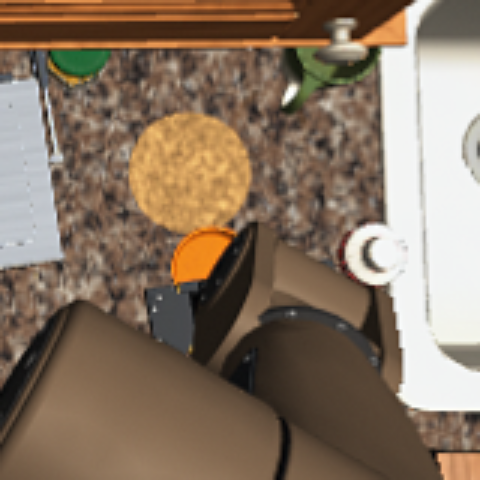

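The bowl is moving with the fingers: its far rim is at crop (208,228) and the mat is dead ahead. I'll push the remaining 10.4 cm and then back off.

>>> arm_command --pt "0 0 -0.7 0 0 0" --pt "0 0 -1.4 0 0 0" --pt "0 0 -2.1 0 0 0" --pt "0 0 -2.8 0 0 0" --pt "0 0 -3.5 0 0 0" --pt "0 0 -4.2 0 0 0" --pt "0 0 -4.9 0 0 0" --pt "0 0 -5.6 0 0 0" --pt "0 0 -6.3 0 0 0" --pt "0 0 -7 0 0 0" --pt "0 0 -7.7 0 0 0" --pt "0 0 -8.3 0 0 0" --pt "0 0 -8.9 0 0 0" --pt "0 0 -9.4 0 0 0" --pt "0 0 -9.8 0 0 0" --pt "0 0 -10.1 0 0 0" --pt "0 0 -10.4 0 0 0" --pt "0 0 -10.4 0 0 0" --pt "0 0 -10.4 0 0 0"

```text
time: 5.6
ee_pos: [0.5884, -0.1917, 0.0281]
ee_rot: [3.13, 1.569, 0.145]
ft_force: [0.1, 1.1, -0.4]
finger_gap: 0.0599
```

>>> arm_command --pt "0 0 1 0 0 0" --pt "0 0 3 0 0 0" --pt "0 0 5 0 0 0" --pt "-3 0 8 0 0 0" --pt "-8 0 11 0 0 0" --pt "-13 0 14 0 0 0" --pt "-18 0 16 0 0 0" --pt "-22 0 16 0 0 0" --pt "-22 0 16 0 0 0" --pt "-22 0 16 0 0 0" --pt "-22 0 16 0 0 0" --pt "-22 0 16 0 0 0" --grip 0.9

```text
time: 6.8
ee_pos: [0.4297, -0.2163, 0.2461]
ee_rot: [-1.172, 1.569, 2.126]
ft_force: [-0.5, 0.0, -0.4]
finger_gap: 0.0856
```

```bash
python3 - <<'E'
from h import *
np.set_printoptions(precision=4,suppress=True)
print(ctrl.get_state()["joint_positions"])
im=ctrl.snapshot("top");m=ctrl.camera_model("top")
k=mask(im,(5,190,140),(16,255,255));c=big(cv2.morphologyEx(k,cv2.MORPH_OPEN,np.ones((3,3))),(365,150,425,250));e=cv2.minEnclosingCircle(c);print(e,ray(m,[e[0]],.03))
w=ctrl.snapshot("wrist")
cv2.imwrite("pics/top3.png",np.hstack([cv2.resize(im[125:285,260:460,::-1],(500,400)),cv2.resize(w[:,:,::-1],(300,188)).__class__(0) if 0 else cv2.copyMakeBorder(cv2.resize(w[:,:,::-1],(300,188)),0,212,0,0,0)]))
E
```

```text
[-0.6042  0.2728  1.8828  0.0011  0.9882  0.8095]
((394.5, 181.0), 14.430970191955566) [[ 0.6302 -0.1829  0.03  ]]
```

View pics/top3.png

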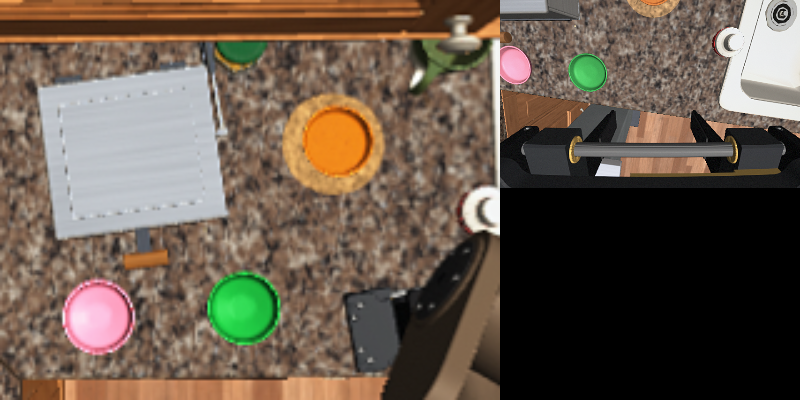

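The bowl is at (0.630,-0.183) and the mat at (0.631,-0.184), so the bowl is within 2 mm of the centre. The handle shows at crop (146,259). I'll move in front of it for a wrist view.

```bash
python3 - <<'E'
from h import *
print(go((.425,.047,.246),(-.130,.9915)))
E
```

```text
t 6.9 pos [ 0.4299 -0.2164  0.2464] F [-0.1  0.3 -0.1] gap 0.0853 
shift [  0.09 -26.09  -3.62] rot [1.51 0.04 0.11]
[[-9.91063340e-04  1.56075880e-01 -9.87744571e-01]
 [ 1.76660135e-03 -9.87743241e-01 -1.56077442e-01]
 [-9.99997948e-01 -1.89963353e-03  7.03192255e-04]]
```

>>> arm_command --pt "0 -4 -0.5 0 0 0" --pt "0 -8 -1 0.5 0 0" --pt "0 -12 -1.5 1 0 0" --pt "0 -16 -2 1.5 0 0" --pt "0 -20 -2.7 1.5 0 0" --pt "0 -24 -3.3 1.5 0 0" --pt "0 -26.1 -3.6 1.5 0 0" --pt "0 -26.1 -3.6 1.5 0 0" --pt "0 -26.1 -3.6 1.5 0 0" --pt "0 -26.1 -3.6 1.5 0 0" --grip 1

```text
time: 7.9
ee_pos: [0.4248, 0.0464, 0.2465]
ee_rot: [-0.879, 1.568, 2.393]
ft_force: [-0.4, -1.6, -0.1]
finger_gap: 0.0948
```

```bash
python3 - <<'E'
from h import *
print(go((.487,.055,.246),(-.130,.9915)))
m=ctrl.camera_model("wrist");np.save("pics/m1.npy",m,allow_pickle=True)
w=ctrl.snapshot("wrist");cv2.imwrite("pics/w1.png",w[:,:,::-1])
K,D=KD(m);print(cv2.projectPoints(np.array([[.487,.055,.131],[.7,.08,.131]]),m["rvec"],m["tvec"],K,D)[0].round(0).tolist())
E
```

```text
t 7.9 pos [0.4248 0.0464 0.2465] F [-0.4 -1.6 -0.1] gap 0.0948 
shift [ 0.04 -0.04 -6.28] rot [-0.02  0.09  0.11]
[[-0.00181601  0.12959741 -0.99156503]
 [ 0.00168842 -0.99156486 -0.12960048]
 [-0.99999693 -0.00190953  0.00158187]]
[[[327.0, 121.0]], [[331.0, -227.0]]]
```

View pics/w1.png

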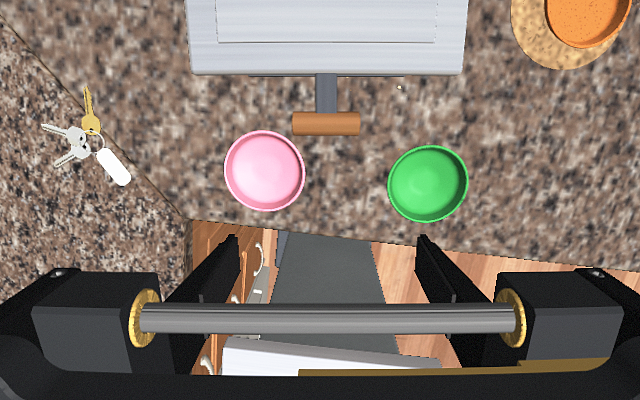

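The wrist view shows the bar at x 292..360, y 112..136, centred at (326,124). It lies level in the picture, so the jaw direction is right. I'll refine its position.

```bash
python3 - <<'E'
from h import *
np.set_printoptions(precision=4,suppress=True)
im=cv2.imread("pics/w1.png")[:,:,::-1].copy();m=np.load("pics/m1.npy",allow_pickle=True).item()
c=big(mask(im,(5,110,60),(20,255,255)),(280,100,375,145));r=cv2.minAreaRect(c);print(r)
G=ray(m,[r[0],(191,75),(463,74)],.131);print(G,ray(m,cv2.boxPoints(r),.131))
f=G[2]-G[1];print("front edge yaw",np.degrees(np.arctan2(f[0],-f[1])))
print(go((G[0][0],G[0][1],.131)))
E
```

```text
((325.4999694824219, 123.0), (66.99998474121094, 23.999996185302734), -0.0)
[[ 0.4851  0.0557  0.131 ]
 [ 0.5072  0.1572  0.131 ]
 [ 0.5332 -0.0389  0.131 ]] [[0.473  0.0796 0.131 ]
 [0.4907 0.0814 0.131 ]
 [0.4971 0.0321 0.131 ]
 [0.4795 0.0294 0.131 ]]
front edge yaw 7.563177703464066
t 7.95 pos [0.4248 0.0463 0.2466] F [ 0.2 -0.1 -0.5] gap 0.0952 
shift [11.55 -0.13 -6.12] rot [0. 0. 0.]
[[-0.0016  0.1291 -0.9916]
 [ 0.0017 -0.9916 -0.1291]
 [-1.     -0.0019  0.0014]]
```

>>> arm_command --pt "0 -0.1 -2 0 0 0" --pt "0 -0.1 -4 0 0 0" --pt "0 -0.1 -6.1 0 0 0" --pt "0 -0.1 -6.1 0 0 0" --pt "3 -0.1 -6.1 0 0 0" --pt "6 -0.1 -6.1 0 0 0" --pt "8 -0.1 -6.1 0 0 0" --pt "10 -0.1 -6.1 0 0 0" --pt "11 -0.1 -6.1 0 0 0" --pt "11.5 -0.1 -6.1 0 0 0" --pt "11.5 -0.1 -6.1 0 0 0" --pt "11.5 -0.1 -6.1 0 0 0" --pt "11.5 -0.1 -6.1 0 0 0"

```text
time: 9.25
ee_pos: [0.4853, 0.0553, 0.1322]
ee_rot: [-1.53, 1.569, 1.741]
ft_force: [-0.2, -0.6, 0.1]
finger_gap: 0.0951
```

>>> arm_command --pt "0 0 0 0 0 0" --pt "0 0 0 0 0 0" --pt "0 0 0 0 0 0" --pt "0 0 0 0 0 0" --pt "0 0 0 0 0 0" --pt "0 0 0 0 0 0" --pt "0 0 0 0 0 0" --pt "0 0 0 0 0 0" --pt "0 0 0 0 0 0" --pt "0 0 0 0 0 0" --grip 0 --newtons 35

```text
time: 10.25
ee_pos: [0.4852, 0.0554, 0.1322]
ee_rot: [-1.437, 1.569, 1.834]
ft_force: [-0.2, 2.9, 0.4]
finger_gap: 0.0499
```

```bash
python3 - <<'E'
from h import *
np.set_printoptions(precision=4,suppress=True)
R=go((.4851,.0557,.131));print(R)
cv2.imwrite("pics/w2.png",ctrl.snapshot("wrist")[:,:,::-1])
s=ctrl.get_state();p=s["ee_pos"]
a=np.array([.9913,.1316,0])
for d in np.arange(.1,1.0,.1).tolist()+[.88,.9,.92,.74,.72,.70]:
    w=a*.211*(1-np.cos(d))+np.array([0,0,.211*np.sin(d)]);print(round(d,2),(R.T@w*100).round(2))
E
```

```text
t 10.25 pos [0.4852 0.0554 0.1322] F [-0.2  2.9  0.4] gap 0.0499 
shift [ 0.12 -0.03  0.01] rot [0. 0. 0.]
[[-0.0005  0.129  -0.9916]
 [ 0.0018 -0.9916 -0.129 ]
 [-1.     -0.0019  0.0002]]
0.1 [-2.11 -0.   -0.1 ]
0.2 [-4.19 -0.01 -0.42]
0.3 [-6.24 -0.01 -0.94]
0.4 [-8.22 -0.02 -1.66]
0.5 [-10.12  -0.03  -2.58]
0.6 [-11.91  -0.03  -3.68]
0.7 [-13.59  -0.04  -4.96]
0.8 [-15.14  -0.04  -6.4 ]
0.9 [-16.53  -0.05  -7.98]
0.88 [-16.26  -0.05  -7.65]
0.9 [-16.53  -0.05  -7.98]
0.92 [-16.79  -0.05  -8.31]
0.74 [-14.23  -0.04  -5.51]
0.72 [-13.91  -0.04  -5.23]
0.7 [-13.59  -0.04  -4.96]
```

View pics/w2.png

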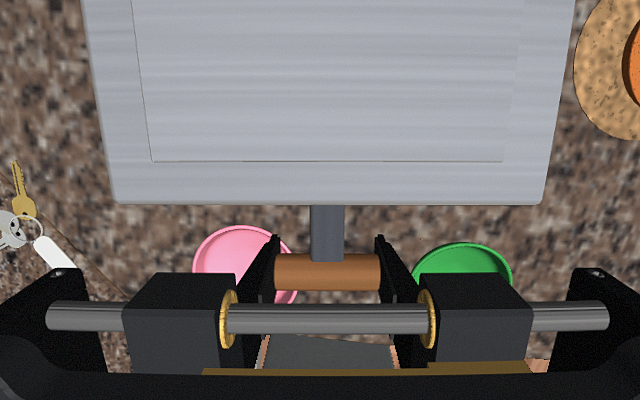

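The bar is pinched end to end with a 49.9 mm gap. I'll lift along the arc to about 0.5 rad and check the forces.

>>> arm_command --pt "-0.6 0 0 0 0 0" --pt "-1.2 0 0 0 0 0" --pt "-2.1 0 -0.1 0 0 0" --pt "-3.2 0 -0.24 0 0 0" --pt "-4.2 0 -0.42 0 0 0" --pt "-5.2 0 -0.66 0 0 0" --pt "-6.2 0 -0.94 0 0 0" --pt "-7.2 0 -1.3 0 0 0" --pt "-8.2 0 -1.66 0 0 0" --pt "-9.2 0 -2.1 0 0 0" --pt "-10.1 0 -2.58 0 0 0" --pt "-10.1 0 -2.58 0 0 0" --pt "-10.1 0 -2.58 0 0 0"

```text
time: 11.6
ee_pos: [0.5108, 0.0586, 0.2332]
ee_rot: [-1.515, 1.569, 1.756]
ft_force: [-1.1, 2.9, -3.2]
finger_gap: 0.0496
```

```bash
cat > arc.py <<'E'
from h import *
np.set_printoptions(precision=4,suppress=True)
a=np.array([.9913,.1316,0]);H=np.array([.4851,.0554,.132])+a*.211
s=ctrl.get_state();p=s["ee_pos"];R=Ro.from_euler("xyz",s["ee_rot"]).as_matrix()
v=p-H;print("t",s["time"],"angle",np.arctan2(v[2],-v@a),"r",np.hypot(v[2],v@a),"F",s["ft_force"],"gap",s["finger_gap"])
for d in(.55,.6,.65,.68,.7,.72,.75,.8,.85,.88,.9,.92):
    w=H-a*.211*np.cos(d)+np.array([0,0,.211*np.sin(d)])-p;print(d,(R.T@w*100).round(2))
E
python3 arc.py
```

```text
t 11.6 angle 0.5003495618075572 r 0.21100899664907777 F [-1.0619  2.8677 -3.2283] gap 0.049602935623903846
0.55 [-0.91 -0.02 -0.53]
0.6 [-1.79 -0.02 -1.1 ]
0.65 [-2.65 -0.03 -1.72]
0.68 [-3.14 -0.03 -2.11]
0.7 [-3.47 -0.03 -2.38]
0.72 [-3.79 -0.03 -2.65]
0.75 [-4.26 -0.03 -3.08]
0.8 [-5.01 -0.04 -3.81]
0.85 [-5.73 -0.04 -4.59]
0.88 [-6.14 -0.04 -5.07]
0.9 [-6.41 -0.04 -5.4 ]
0.92 [-6.66 -0.04 -5.73]
```

The −3.2 N force matches the spring law at 0.5 rad, so the lid is following. I'll go past balance to about 0.92 rad.

>>> arm_command --pt "-0.9 0 -0.53 0 0 0" --pt "-1.8 0 -1.1 0 0 0" --pt "-2.65 0 -1.72 0 0 0" --pt "-3.5 0 -2.4 0 0 0" --pt "-4.26 0 -3.1 0 0 0" --pt "-5 0 -3.8 0 0 0" --pt "-5.7 0 -4.6 0 0 0" --pt "-6.15 0 -5.07 0 0 0" --pt "-6.4 0 -5.4 0 0 0" --pt "-6.7 0 -5.75 0 0 0" --pt "-6.7 0 -5.75 0 0 0" --pt "-6.7 0 -5.75 0 0 0" --pt "-6.7 0 -5.75 0 0 0" --pt "-6.7 0 -5.75 0 0 0" --pt "-6.7 0 -5.75 0 0 0"

```text
time: 13.1
ee_pos: [0.5678, 0.066, 0.3001]
ee_rot: [-1.575, 1.569, 1.696]
ft_force: [1.6, 4.2, -3.7]
finger_gap: 0.0497
```

```bash
python3 arc.py; python3 - <<'E'
from h import *
cv2.imwrite("pics/w3.png",ctrl.snapshot("wrist")[:,:,::-1])
E
```

```text
t 13.1 angle 0.9213224158287203 r 0.21102469840980237 F [ 1.5592  4.2083 -3.6572] gap 0.049699638751998586
0.55 [ 5.78 -0.02  5.23]
0.6 [ 4.89 -0.02  4.65]
0.65 [ 4.04 -0.02  4.04]
0.68 [ 3.54 -0.02  3.64]
0.7 [ 3.21 -0.03  3.38]
0.72 [ 2.89 -0.03  3.1 ]
0.75 [ 2.42 -0.03  2.68]
0.8 [ 1.67 -0.03  1.94]
0.85 [ 0.95 -0.04  1.16]
0.88 [ 0.54 -0.04  0.68]
0.9 [ 0.28 -0.04  0.35]
0.92 [ 0.02 -0.04  0.02]
```

View pics/w3.png

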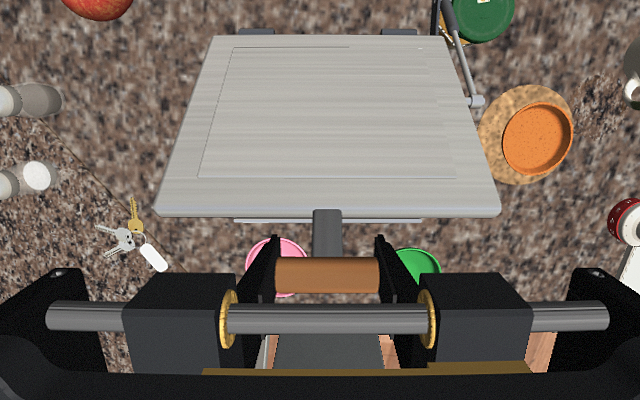

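The lid is up at about 0.92 rad, well past balance. The bar is still seated in the jaws at (327,275), and the bowl is on the mat at (537,138). I'll ease back to 0.71 rad.

>>> arm_command --pt "0.28 0 0.35 0 0 0" --pt "0.54 0 0.68 0 0 0" --pt "0.95 0 1.16 0 0 0" --pt "1.3 0 1.55 0 0 0" --pt "1.67 0 1.94 0 0 0" --pt "2.05 0 2.3 0 0 0" --pt "2.42 0 2.68 0 0 0" --pt "2.75 0 2.98 0 0 0" --pt "2.95 0 3.15 0 0 0" --pt "3.05 0 3.24 0 0 0" --pt "3.05 0 3.24 0 0 0" --pt "3.05 0 3.24 0 0 0" --pt "3.05 0 3.24 0 0 0" --pt "3.05 0 3.24 0 0 0" --pt "3.05 0 3.24 0 0 0" --pt "3.05 0 3.24 0 0 0" --pt "3.05 0 3.24 0 0 0"

```text
time: 14.85
ee_pos: [0.5355, 0.0618, 0.2696]
ee_rot: [-1.271, 1.569, 2.0]
ft_force: [-3.3, 4.1, 2.5]
finger_gap: 0.0497
```

```bash
python3 arc.py|head -1; python3 - <<'E'
from h import *
cv2.imwrite("pics/w4.png",ctrl.snapshot("wrist")[:,:,::-1])
im=ctrl.snapshot("top");m=ctrl.camera_model("top")
k=mask(im,(5,190,140),(16,255,255));c=big(cv2.morphologyEx(k,cv2.MORPH_OPEN,np.ones((3,3))),(365,150,425,215));e=cv2.minEnclosingCircle(c);print(e,ray(m,[e[0]],.03),ctrl.get_state()["joint_velocities"].round(3))
E
```

```text
t 14.85 angle 0.7097959176737646 r 0.21121585185440261 F [-3.2744  4.1051  2.5252] gap 0.049674541589747226
((394.5, 181.0), 14.430970191955566) [[ 0.6301828  -0.18285254  0.03      ]] [-0.    -0.001  0.     0.002  0.001 -0.   ]
```

View pics/w4.png

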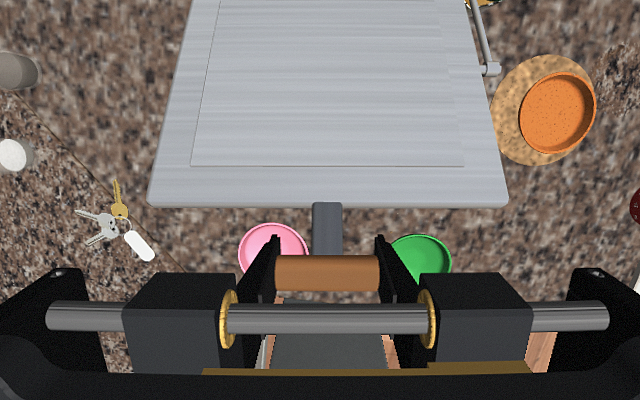

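The bar is still gripped at (327,272) and the lid is at about 0.71 rad. The bowl stays centred on the mat. I'm handing it in.

```bash
python3 -c "
from rig import ctrl
print(ctrl.finish_job())"
```

```text
the job is handed in; nothing more can be done
None
```

The bowl is on the cork mat and the lid is held a few degrees short of its balance point. I handed the job in at about 15 s with the handle still gripped; no verdict was reported.

- **Bowl:** I slid the orange bowl with the open fingers against its rim. It last measured about 2 mm from the mat's centre, by the top camera, and stayed there while the lid moved.
- **Lid:** I pinched the handle end to end at 35 N, raised the lid to about 0.92 rad, and eased it back to about 0.71 rad, about 5° short of balance. The lid angle comes from the gripper's position along the lid's arc. The arm was at rest, and the final wrist picture showed the bar still seated between the pads.
- **Other things:** I saw no sign that any of them moved, but I did not measure their positions.
- **Checks that disagreed:**
  - My first mask fit of the mat was off because it picked up background, so I refitted it before pushing.
  - At 0.92 rad the force reading still had a slight closing sense, where the spring should push the lid open. I put that down to the bar rubbing as it turned in the pads. The arc radius stayed at 211 mm throughout.

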